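# Take the combination padlock off the specimen strongbox

### The arm

A 6-joint arm with a two-finger parallel gripper is mounted at the origin on the work surface. World frame = base frame: x ahead of the robot, y to its left, z up, the work surface at z = 0. Lengths are in m, angles in rad, forces in N, time in s.
With the tool pointing down it reaches from about 0.275 to 0.825 m from the base axis. Payload 5.2 kg.
Tool frame: the origin (TCP) lies on the centre line of the jaws, within the pads' length; the fingertips stand 11 mm ahead of it and the grasp point (between the pads) lies 8 mm behind it (arm.tips_ahead is the distance from the TCP to the fingertips, in m); z points along the fingers, y is the direction in which the jaws open and shut (so a half turn about z gives the same grasp; the last joint's range is limited). The gripper opens to 93 mm and grips with 3 to 60 N. Pads are 15 mm wide; open, the fingers measure 128 mm over their backs; the gripper's body (75 mm by 188 mm) begins 65 mm behind the grasp point.
Start: joints at [1.141, 0.259, 1.535, -0, 1.348, -0.203], TCP at [0.124, 0.536, 0.23] pointing down, gripper open.
Joint ranges: [-3.14, 3.14], [-0.91, 2.08], [0.19, 2.58], [-1.22, 4.36], [0.22, 2.71], [-3.12, 3.12]. Speed limits (rad/s): [2.57, 2.57, 3.14, 3.14, 3.14, 3.14].

### API

Orientations are given as a unit quaternion [x, y, z, w].
In Python, from cell import arm gives the robot as it stands.
- The arm moves only by the tool servo_tool, never from a script. Its argument "moves" is text: rows parted by semicolons, each of 4 numbers parted by spaces: the shift along the tool's x, y, z in mm, then the turn about the tool's z in degrees. In form: x y z twist; .... A call has exactly 8 rows; each row is the pose to reach, as a shift and turn from the pose commanded when the call began, along the tool's axes at that moment; what a row does not reach only later rows make up. A row lasts 1/8 s, in which the tool goes at most 62.5 mm and 10.7 degrees, less where a joint would pass 70% of its speed; a pose out of reach is approached as far as the arm can. A call with a gripper value outside its range is refused whole. "fingers" is the closure, from 0 (fully open) to 1 (shut), set as the call begins (left out, the last holds). The fingers move at their own pace and stop on an object; the grip force is fixed at half the most. Time passes only in rows, so rows that repeat a pose let the fingers close, or fill a call up. It gives the time, the measured TCP pose, the force and the opening at its end, in the units of the state.
- arm.sense(): the state, without advancing time (a new reading comes with each control period).
- arm.get_image(name): name is "scene" or "top" or "wrist"; returns the picture (384x512x3 uint8, red, green, blue); there is no depth.
- arm.camera_params(name): a dict with "intrinsics" (3x3 intrinsics, pixels), "k1" (the pictures are not rectified: a ray, as slopes to the right and down, at radius r is drawn at 1 + k1 r^2 times it, then the intrinsics apply), "pose" (4x4, takes a point from camera to world coordinates); the wrist camera has in their place "mount" (4x4, takes a point from camera to tool coordinates, whose origin is the TCP and whose axes are the flange's). Camera axes: x right, y up, looking along -z (the intrinsics and any distortion apply to the point x, -y, -z); pixel columns grow to the right and rows downward; lengths in m; the calibration is good to about 2 mm. A picture is of the moment at which its call begins: read the wrist's pose just before it. camera_params takes no time and is no camera call.
- arm.close_job(): hands the job in, once; it reports no verdict.
The state is a dict: "t": time; "q": joint angles; "qd": joint speeds; "tau": joint torques, N m; "ee_pos": TCP position; "ee_rot": TCP orientation; "force": force on the tool from outside, world axes, zero at the start; "moment": the same for the moment, N m; "finger_gap": opening from 0.0 (shut) to 1.0 (fully open).
Only numpy, scipy, OpenCV 4.12 (cv2) and the standard library are available. Lean on these libraries where they do the work, as an engineer would, in place of code of your own. Each camera call takes 0.05 s, during which the arm holds its last target. There are 200 camera calls.

### The job

The steel specimen box on the bench is locked with a dial padlock; its first numbers are already dialled and only the last one is left. Turn the dial clockwise, click by click, to the click where its long white line points at the index mark on the body beside the shackle, without running past it, then pull the shackle out to its stop and take the padlock off the box's lugs. Finish holding the open padlock in the gripper, a good hand's breadth above the box, and leave the dish, jar and cup where they are.

Things in the scene. Friction and masses are not known exactly. Their poses are not given: they have to be found in the camera images.
- box: grey steel strongbox fixed to the bench, 260 mm deep (x), 340 mm wide (y); origin: centre of its underside; x points from front to back. Its front rail (front 104 mm of its top) is level, 110 mm above the origin; the padlock lies on it. The lid behind is at 112 mm
- lug_hole (a point): centre of the round 14 mm hole through two upright steel lugs that stand face to face where rail and lid meet, one on each: together 7 mm thick (box x), 30 mm wide (y), 26 mm tall above the rail; hole centre 12.5 mm above the rail; axes as the box's
- lock_center (a point): centre, half-way up, of the loose padlock's steel body, 60 mm long (x), 54 wide (y), 25 thick (z); 0.4 to 0.6 kg in all. It lies flat on the rail, dial up; x points out of its shackle face, about along the box's x; that face is 2 to 4 mm in front of the lugs
- index_mark (a point): index mark, a short black bar on the body's top face, at the middle of its shackle edge (26 mm along x from the dial's axis); axes as lock_center
- dial_grip (a point): on the dial's axis (vertical, through the body's middle), 11.5 mm above the body's top. Black dial: skirt 45 mm across, its top 3.5 mm above the body; on it a round knurled grip 30 mm across, 16 mm tall. The long white line runs from the axis outward over grip top and skirt, along this point's x axis; short lines mark the other divisions
- dial (a joint): dial angle against the body, growing clockwise seen from above; 0: long line at the index mark (the last number); starts between -2.5 and -0.6 rad. 20 clicks a turn (each 0.314 rad, one at 0): a sprung detent of about 0.04 N m draws it into the nearest when let go. The shackle is freed only within about 0.1 rad of 0
- shackle_grip (a point): midway between the shackle's straight legs, at their mid-height (12.5 mm above the rail), 30 mm out of the body's face when closed; moves with the shackle; axes as lock_center. 8 mm round bar bent to a U lying level; legs 40 mm over their outsides, 24 mm between, straight to 10 mm beyond this point; the round bow ends 30 mm beyond it
- toe_tip (a point): tip of the shackle's free leg (8 mm bar, on the padlock's +y side), which passes through the lugs' hole into the body. 5 mm inside the body's face when closed, 13 mm outside it when fully out: with the body's face against the lugs it is then about 6 mm past them and the padlock lifts straight up. The other leg stays in the body and passes beside the lugs
- shackle (a joint): how far the shackle is drawn out of the body along the padlock's x: 0 closed, 0.018 m fully out, at its stop; under 2 mm of play while locked. About 2 N of friction; it stays where it is left. Pulled along x it first draws the body 2 to 4 mm against the lugs, then comes out
- dish_center (a point): centre of a clear covered petri dish 63 mm across, 14 mm tall, on the back of the lid: leave alone
- jar_center (a point): centre of a glass jar 56 mm across, 85 mm tall, on the bench: leave alone
- cup_center (a point): centre of a white cup 64 mm across, 60 mm tall, on the bench: leave alone

How it is judged:
On the way, in this order (a step that is already met when the one before it is completed fails the run):
1. the dial stands at the last number (within 0.12 rad) for 0.3 s, the shackle still closed (value of joint dial between -0.12 and 0.12 rad and value of joint shackle below 0.006 m), for 0.3 s.
2. the shackle is drawn out to its stop (at least 15 of 18 mm) while the padlock still lies on the box (value of joint shackle above 0.015 m and height (world z) of lock_center below 0.15 m), for 0.1 s.
At the end, for the whole second after the job is handed in: the padlock is held still in the fingers with its centre at least 80 mm above the front rail, touching the box nowhere, its shackle still drawn out at least 12 mm (height (world z) of lock_center above 0.19 m and value of joint shackle above 0.012 m and contact force between lock and the fingers above 2 N and contact force between lock and box below 0.1 N and linear speed of lock below 0.05 m/s); the arm keeps its last pose, push and grip.
It fails at once if the dial is turned past its last number (by more than 0.27 rad, nearly a whole click) (value of joint dial above 0.27 rad).
It fails at once if the petri dish is moved more than 20 mm (distance of dish_center from where it was at the start of the episode above 0.02 m).
It fails at once if the jar is moved more than 20 mm (distance of jar_center from where it was at the start of the episode above 0.02 m).
It fails at once if the cup is moved more than 20 mm (distance of cup_center from where it was at the start of the episode above 0.02 m).
It also fails if it takes over 72 s, if anything falls off the work surface, if the arm or the gripper's body presses on something with over 40 N, if the wrist force passes 120 N, or if a joint passes its speed limit or range.

## Working session

There is one attempt and no reset: what is moved stays moved. The work goes in short steps, Python scripts to look and compute and a tool call to move; the robot and the scene stay as the last step left them, time stands still between calls to the robot, and variables do not carry over. Pictures are saved under pics/ and viewed, about 8 in all and at most 12, crops included, and the job is handed in when it is done.

Besides the shell and the picture viewer there is one more tool, called as name(argument=value, ...), one argument or row to a line, values as JSON. servo_tool: Moves the arm, as the interface text tells. Its arguments: {"type":"object","properties":{"moves":{"type":"string"},"fingers":{"type":"number"}},"required":["moves"]}

```bash
mkdir -p pics; ls; python3 - <<'E'
from cell import arm
import cv2,numpy as np
s=arm.sense();print(s)
for n in("top","scene","wrist"):
    im=arm.get_image(n);cv2.imwrite(f"pics/{n}0.png",im[...,::-1])
    print(n,arm.camera_params(n))
a=cv2.imread("pics/top0.png");b=cv2.imread("pics/wrist0.png");cv2.imwrite("pics/a0.png",cv2.resize(np.vstack([a,b]),(400,600)))
E
```

```text
pics
{'t': 0.0, 'q': array([ 1.14120540e+00,  2.59327407e-01,  1.53605840e+00, -1.41022026e-05,
        1.34800428e+00, -2.02796926e-01]), 'qd': array([-0.00026466, -0.00033889,  0.0010488 ,  0.00114833, -0.00130071,
       -0.00067774]), 'tau': array([ 1.30185887e-03, -4.37310541e+01, -2.83999962e+01,  7.21984939e-02,
        4.13284684e-02, -1.37371030e-04]), 'ee_pos': array([0.12342927, 0.53543743, 0.228836  ]), 'ee_rot': array([ 1.13152533e-01,  9.93577222e-01, -8.56298331e-04, -2.72921638e-04]), 'force': array([-0.28383731,  0.18209429, -0.14806184]), 'moment': array([-0.00122379, -0.05857169,  0.0019755 ]), 'finger_gap': 1.001631264861859}
top {'intrinsics': array([[408.84378206,   0.        , 247.06372261],
       [  0.        , 408.84378206, 195.35421511],
       [  0.        ,   0.        ,   1.        ]]), 'k1': -0.0330958116527039, 'pose': array([[ 0.00820955,  0.99490704, -0.10046187,  0.46113858],
       [-0.99950891,  0.01120259,  0.02926503,  0.06891924],
       [ 0.03024142,  0.10017228,  0.99451042,  1.08318145],
       [ 0.        ,  0.        ,  0.        ,  1.    
[... 321 characters left out ...]
514002,  0.21681278],
       [-0.00801556,  0.57700994,  0.81669779,  0.95310013],
       [ 0.        ,  0.        ,  0.        ,  1.        ]])}
wrist {'intrinsics': array([[313.41127963,   0.        , 249.98808671],
       [  0.        , 313.41127963, 192.24850898],
       [  0.        ,   0.        ,   1.        ]]), 'k1': 0.008294596028566885, 'mount': array([[-6.00239067e-04,  9.68565270e-01,  2.48758833e-01,
         6.94446742e-02],
       [ 9.99999653e-01,  4.37713162e-04,  7.08658623e-04,
        -1.62416152e-03],
       [ 5.77497116e-04,  2.48759172e-01, -9.68565197e-01,
        -1.53731197e-01],
       [ 0.00000000e+00,  0.00000000e+00,  0.00000000e+00,
         1.00000000e+00]])}
```

View pics/top0.png

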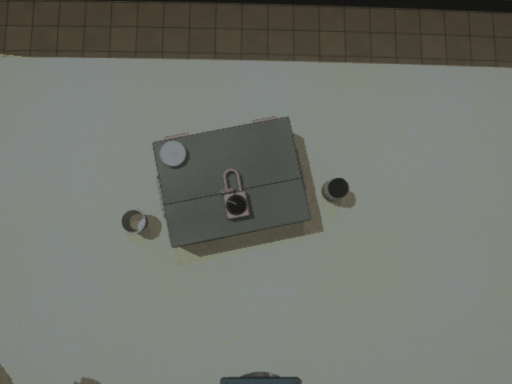

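The top view shows the lock at about (236,205) on the box, with its shackle pointing up-image to (232,172). The dial's white line runs up-left. The dish is at (173,154), and the jar and cup are beside the box at (337,188) and (134,221).

```bash
cat > h.py <<'E'
import numpy as np,cv2
from cell import arm
from scipy.spatial.transform import Rotation as R
def T(s):
    M=np.eye(4);M[:3,:3]=R.from_quat(s["ee_rot"]).as_matrix();M[:3,3]=s["ee_pos"];return M
def shot(n,f):
    s=arm.sense();im=arm.get_image(n)[...,::-1].copy();cv2.imwrite(f"pics/{f}.png",im)
    p=arm.camera_params(n);P=p["pose"] if n!="wrist" else T(s)@p["mount"]
    return im,P,p["intrinsics"],p["k1"]
def w2p(X,P,K,k):
    c=(np.atleast_2d(X)-P[:3,3])@P[:3,:3];u=np.c_[c[:,0]/-c[:,2],-c[:,1]/-c[:,2]]
    u=u*(1+k*(u**2).sum(1,keepdims=True));return u@K[:2,:2].T+K[:2,2]
def p2w(px,z,P,K,k):
    d=cv2.undistortPoints(np.array(px,float).reshape(-1,1,2),K,np.array([k,0,0,0.])).reshape(-1,2)
    r=np.c_[d[:,0],-d[:,1],-np.ones(len(d))]@P[:3,:3].T
    return P[:3,3]+r*((z-P[2,3])/r[:,2])[:,None]
def rect(P,K,k,c,yaw,half,z,ppm):
    "orthophoto at height z about c: up=lock x, left=lock y; half in m"
    n=int(2*half*ppm);j,i=np.meshgrid(np.arange(n),np.arange(n))
    a=half-i/ppm;b=half-j/ppm
    X=np.stack([c[0]+a*np.cos(yaw)-b*np.sin(yaw),c[1]+a*np.sin(yaw)+b*np.cos(yaw),z+0*a],-1).reshape(-1,3)
    return w2p(X,P,K,k).reshape(n,n,2).astype(np.float32)
E
python3 - <<'E'
from h import *
p=arm.camera_params("top");P,K,k=p["pose"],p["intrinsics"],p["k1"]
print("dial",p2w([[236,204.5]],.15,P,K,k),"bow",p2w([[231,169]],.1225,P,K,k))
c=p2w([[154,142],[289,118],[309,220],[174,246]],.11,P,K,k);print(c)
print("seam",p2w([[164,204],[303,178]],.112,P,K,k))
s=arm.sense();print(R.from_quat(s["ee_rot"]).as_matrix())
im=cv2.imread("pics/top0.png");cv2.imwrite("pics/crop0.png",cv2.resize(im[155:235,190:285],None,fx=6,fy=6,interpolation=2))
E
```

```text
dial [[0.53408801 0.06661163 0.15      ]] bow [[0.62067919 0.07934525 0.1225    ]]
[[ 0.68636035  0.26609166  0.11      ]
 [ 0.75119896 -0.06100479  0.11      ]
 [ 0.50186406 -0.1084197   0.11      ]
 [ 0.43763839  0.21142953  0.11      ]]
seam [[ 0.53641238  0.23728737  0.112     ]
 [ 0.60280563 -0.09420328  0.112     ]]
[[-9.74381134e-01  2.24902421e-01 -5.54030099e-04]
 [ 2.24902945e-01  9.74380415e-01 -1.21328968e-03]
 [ 2.66964292e-04 -1.30680957e-03 -9.99999110e-01]]
```

View pics/crop0.png

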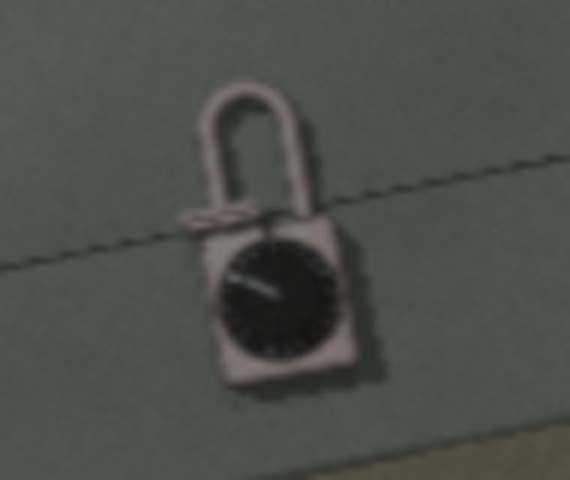

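The dial line sits about 55° counterclockwise of the index, so roughly 3 clicks remain. I'll move above the lock for a wrist-camera look.

servo_tool(
  moves="-32 -23 -4 0; -64 -46 -8 0; -96 -69 -12 0; -128 -92 -16 -3; -160 -115 -20 -6; -192 -138 -22 -9; -224 -161 -25 -12; -256 -184 -25 -15",
  fingers=0,
)

```text
t: 1.15
ee_pos: [0.3324, 0.298, 0.2548]
ee_rot: [-0.018, 1.0, 0.0, 0.0]
force: [-0.0, 0.9, -0.2]
finger_gap: 1.002
```

servo_tool(
  moves="-28 -34 -1 -1; -56 -68 -2 -2; -84 -102 -3 -4; -112 -136 -4 -5; -140 -170 -5 -6; -168 -204 -5 -8; -193 -238 -5 -8; -193 -238 -5 -8",
)

```text
t: 2.15
ee_pos: [0.5342, 0.0656, 0.2588]
ee_rot: [-0.085, 0.996, -0.0, -0.0]
force: [-1.4, 0.4, -0.3]
finger_gap: 1.0
```

```bash
python3 - <<'E'
from h import *
im,P,K,k=shot("wrist","w1");np.savez("w1.npz",P=P,K=K,k=k)
s=arm.sense();print(s["ee_pos"],s["ee_rot"],s["q"])
m=rect(P,K,k,(.55,.07),np.radians(10),.1,.135,3000)
o=cv2.remap(im,m[...,0],m[...,1],1);o=cv2.convertScaleAbs(o,alpha=1.6);cv2.imwrite("pics/w1o.png",o)
E
```

```text
[0.53312323 0.06702595 0.25888268] [-8.60129789e-02  9.96293687e-01  2.32564905e-04 -7.75934710e-04] [-8.27654574e-02  2.18585455e-01  1.51552294e+00  2.00281893e-04
  1.40909223e+00 -1.82583303e+00]
```

View pics/w1o.png

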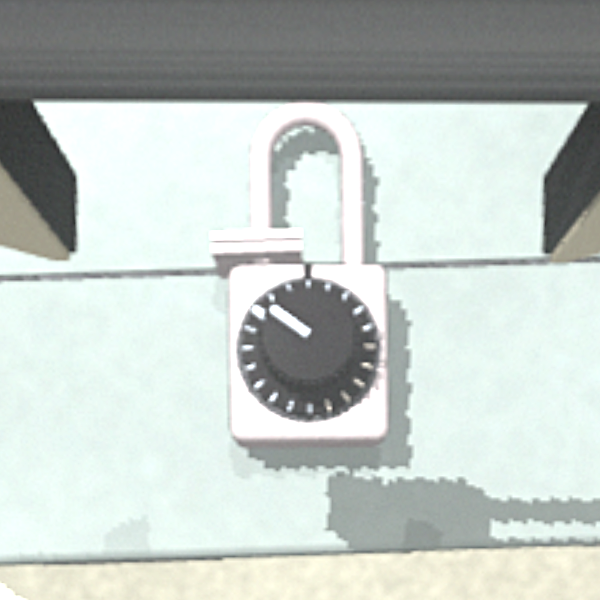

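The rectified wrist view shows the body centred at (308,352), aligned with the tool. The index is at (308,270). The long line is at (258,310), exactly 3 divisions (54°) counterclockwise. I'll descend to the knob with a -27° pre-twist.

servo_tool(
  moves="0 -2 15 -6; 0 -2 32 -12; 0 -2 49 -18; 0 -2 66 -24; 0 -2 80 -27; 0 -2 90 -27; 0 -2 95 -27; 0 -2 95 -27",
)

```text
t: 3.2
ee_pos: [0.5331, 0.0663, 0.1646]
ee_rot: [-0.317, 0.948, 0.0, -0.0]
force: [0.1, -0.8, 0.5]
finger_gap: 1.002
```

```bash
python3 - <<'E'
from h import *
for i in range(3):
    s=arm.sense();print(s["ee_pos"],s["force"],s["t"]); arm.get_image("top")
im,P,K,k=shot("wrist","w2")
cv2.imwrite("pics/w2b.png",cv2.convertScaleAbs(im,alpha=1.6))
E
```

```text
[0.5330778  0.06632504 0.16463404] [ 0.05587947 -0.75568346  0.46341972] 3.2
[0.53336287 0.06617027 0.16497845] [-0.15321946  0.05449371  0.31305244] 3.25
[0.53353606 0.06609097 0.16513959] [-0.21640978  0.03629435  0.15456041] 3.3
```

View pics/w2b.png

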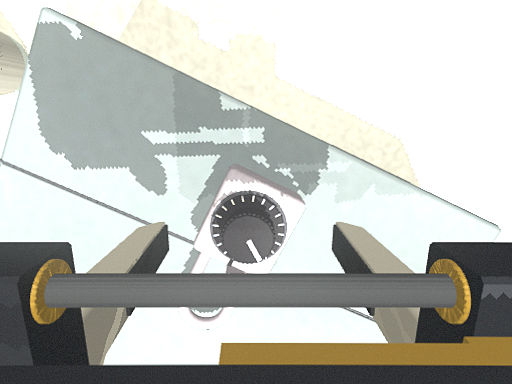

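The knob is centred between the jaws at about (250,235), so I'll go down the last 13 mm.

servo_tool(
  moves="0 -1 4 0; 0 -1 8 0; 0 -1 11 0; 0 -1 13 0; 0 -1 13 0; 0 -1 13 0; 0 -1 13 0; 0 -1 13 0",
)

```text
t: 4.4
ee_pos: [0.5339, 0.0652, 0.1518]
ee_rot: [-0.317, 0.948, -0.0, 0.0]
force: [0.6, 1.1, 0.6]
finger_gap: 1.004
```

servo_tool(
  moves="0 0 0 0; 0 0 0 0; 0 0 0 0; 0 0 0 0; 0 0 0 0; 0 0 0 0; 0 0 0 0; 0 0 0 0",
  fingers=1,
)

```text
t: 5.4
ee_pos: [0.5339, 0.0651, 0.1516]
ee_rot: [-0.317, 0.948, -0.0, 0.0]
force: [-0.2, -0.5, 0.6]
finger_gap: 0.314
```

Gripped at about 29 mm. Now turning clockwise by three clicks.

servo_tool(
  moves="0 0 0 7; 0 0 0 14; 0 0 0 21; 0 0 0 28; 0 0 0 35; 0 0 0 42; 0 0 0 42; 0 0 0 42",
)

```text
t: 6.4
ee_pos: [0.5338, 0.0658, 0.1517]
ee_rot: [0.042, 0.999, 0.001, -0.0]
force: [-1.3, 5.2, 0.5]
finger_gap: 0.317
```

servo_tool(
  moves="0 0 0 3; 0 0 0 6; 0 0 0 9; 0 0 0 11; 0 0 0 12; 0 0 0 12; 0 0 0 12; 0 0 0 12",
)

```text
t: 7.4
ee_pos: [0.5339, 0.0651, 0.1517]
ee_rot: [0.148, 0.989, -0.0, 0.0]
force: [0.6, 0.8, 0.2]
finger_gap: 0.314
```

```bash
python3 - <<'E'
from h import *
im,P,K,k=shot("wrist","w3");s=arm.sense();print(s["ee_pos"],s["ee_rot"],s["force"],s["moment"])
o=cv2.resize(cv2.convertScaleAbs(im[150:300,160:340],alpha=1.6),None,fx=4,fy=4,interpolation=2);cv2.imwrite("pics/w3b.png",o)
E
```

```text
[0.5339609  0.06511468 0.15166447] [ 1.47641973e-01  9.89040867e-01 -6.83485973e-05  7.81123177e-05] [-0.30755647  1.08322167  0.12934096] [ 0.20054789 -0.08270678 -0.01802493]
```

View pics/w3b.png

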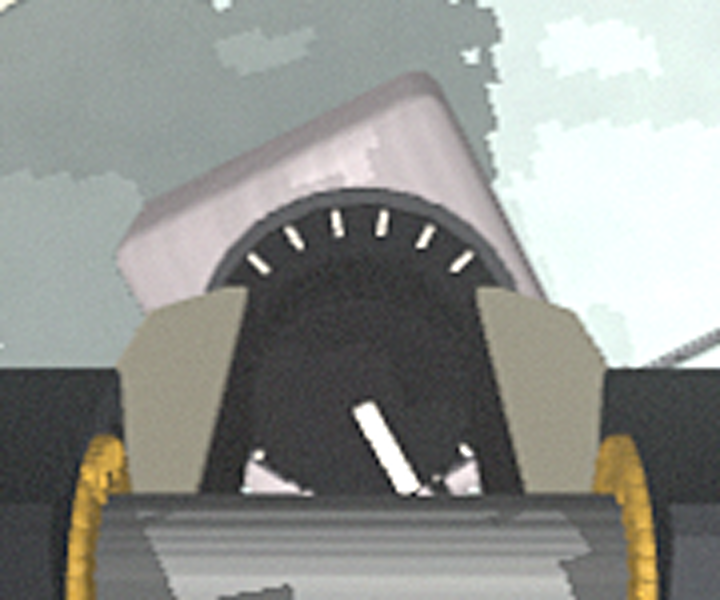

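The line now looks parallel to the body's long side, as wanted. I'll release, lift and check.

servo_tool(
  moves="0 0 0 0; 0 0 0 0; 0 0 0 0; 0 0 0 0; 0 0 -4 0; 0 0 -12 0; 0 0 -25 0; 0 0 -40 0",
  fingers=0,
)

```text
t: 8.45
ee_pos: [0.534, 0.0652, 0.1929]
ee_rot: [0.148, 0.989, 0.0, 0.0]
force: [-0.3, -0.6, 0.2]
finger_gap: 0.998
```

servo_tool(
  moves="0 0 -15 -9; 0 0 -30 -18; 0 0 -45 -27; 0 0 -60 -27; 0 0 -67 -27; 0 0 -67 -27; 0 0 -67 -27; 0 0 -67 -27",
)

```text
t: 9.45
ee_pos: [0.5336, 0.0652, 0.258]
ee_rot: [-0.087, 0.996, 0.0, -0.001]
force: [1.0, 1.2, -0.2]
finger_gap: 0.998
```

```bash
python3 - <<'E'
from h import *
im,P,K,k=shot("wrist","w4")
s=arm.sense();print(s["ee_pos"],s["ee_rot"])
m=rect(P,K,k,(.55,.07),np.radians(10),.1,.135,3000)
o=cv2.remap(im,m[...,0],m[...,1],1);o=cv2.convertScaleAbs(o,alpha=1.0);cv2.imwrite("pics/w4o.png",o)
E
```

```text
[0.53359133 0.06523321 0.25806782] [-8.70424174e-02  9.96204424e-01  1.02295735e-04 -5.93672288e-04]
```

View pics/w4o.png

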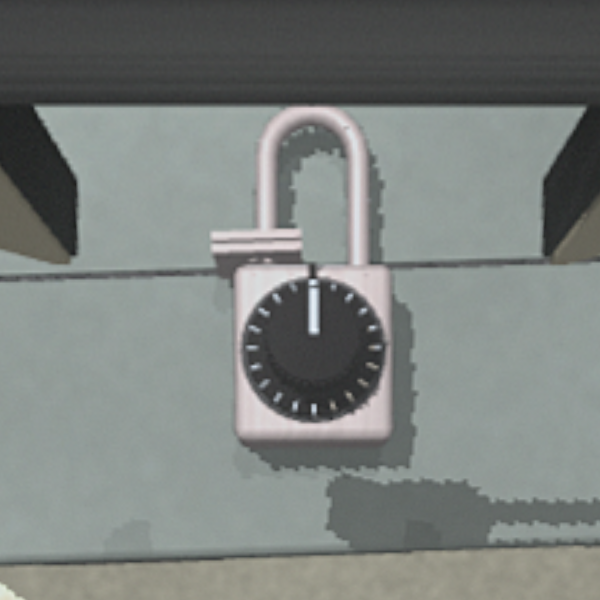

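The line points exactly at the index at (313,272) and the shackle is still closed. Next I'll go down over the shackle legs.

servo_tool(
  moves="-15 0 0 0; -35 0 0 0; -52 0 10 0; -59 0 30 0; -59 0 55 0; -59 0 80 0; -59 0 100 0; -59 0 110 0",
)

```text
t: 10.5
ee_pos: [0.5916, 0.0756, 0.1464]
ee_rot: [-0.087, 0.996, 0.0, -0.001]
force: [-0.5, 0.4, 1.0]
finger_gap: 1.002
```

servo_tool(
  moves="0 0 5 0; 0 0 10 0; 0 0 15 0; 0 0 19 0; 0 0 21 0; 0 0 21 0; 0 0 21 0; 0 0 21 0",
)

```text
t: 11.5
ee_pos: [0.5921, 0.0755, 0.1278]
ee_rot: [-0.087, 0.996, -0.0, 0.0]
force: [-0.4, 0.2, 0.2]
finger_gap: 0.999
```

servo_tool(
  moves="0 0 0 0; 0 0 0 0; 0 0 0 0; 0 0 0 0; 0 0 0 0; 0 0 0 0; 0 0 0 0; 0 0 0 0",
  fingers=1,
)

```text
t: 12.5
ee_pos: [0.5921, 0.0754, 0.1276]
ee_rot: [-0.087, 0.996, -0.0, 0.0]
force: [1.0, -0.9, 0.1]
finger_gap: 0.415
```

Gripped at about 39 mm, matching the 40 mm leg span. Now pulling.

servo_tool(
  moves="-2 0 0 0; -4 0 0 0; -6 0 0 0; -8 0 0 0; -10 0 0 0; -12 0 0 0; -14 0 0 0; -14 0 0 0",
)

```text
t: 13.5
ee_pos: [0.6061, 0.078, 0.1276]
ee_rot: [-0.087, 0.996, 0.0, 0.0]
force: [-1.6, -1.0, 0.4]
finger_gap: 0.418
```

servo_tool(
  moves="-1 0 0 0; -2 0 0 0; -3 0 0 0; -4 0 0 0; -5 0 0 0; -6 0 0 0; -6 0 0 0; -6 0 0 0",
)

```text
t: 14.5
ee_pos: [0.6117, 0.079, 0.1276]
ee_rot: [-0.087, 0.996, 0.0, -0.0]
force: [-1.9, 0.8, 1.1]
finger_gap: 0.42
```

servo_tool(
  moves="-0.5 0 0 0; -1 0 0 0; -1.5 0 0 0; -2 0 0 0; -2.5 0 0 0; -3 0 0 0; -3 0 0 0; -3 0 0 0",
)

```text
t: 15.5
ee_pos: [0.613, 0.0793, 0.1273]
ee_rot: [-0.087, 0.996, -0.0, -0.002]
force: [-6.8, -1.0, 2.5]
finger_gap: 0.415
```

Force has risen to about 7 N after about 21 mm, so it's at the stop. I'll release, rise, go back over the body and look.

servo_tool(
  moves="1 0 0 0; 1 0 0 0; 1 0 0 0; 1 0 -3 0; 1 0 -15 0; 1 0 -40 0; 1 0 -70 0; 1 0 -95 0",
  fingers=0,
)

```text
t: 16.5
ee_pos: [0.6141, 0.0793, 0.225]
ee_rot: [-0.087, 0.996, -0.0, 0.001]
force: [0.0, -1.0, 1.0]
finger_gap: 1.001
```

servo_tool(
  moves="15 0 -15 0; 35 0 -30 0; 55 0 -34 0; 70 0 -34 0; 77 0 -34 0; 77 0 -34 0; 77 0 -34 0; 77 0 -34 0",
)

```text
t: 17.5
ee_pos: [0.5382, 0.0659, 0.2564]
ee_rot: [-0.087, 0.996, 0.0, -0.0]
force: [0.5, 0.1, 0.2]
finger_gap: 1.003
```

```bash
python3 - <<'E'
from h import *
im,P,K,k=shot("wrist","w5")
s=arm.sense();print(s["ee_pos"],s["ee_rot"])
m=rect(P,K,k,(.55,.07),np.radians(10),.1,.135,3000)
o=cv2.remap(im,m[...,0],m[...,1],1);cv2.imwrite("pics/w5o.png",o)
E
```

```text
[0.5381545  0.06592541 0.2563434 ] [-8.72406328e-02  9.96187248e-01  3.81169185e-05 -1.94551177e-04]
```

View pics/w5o.png

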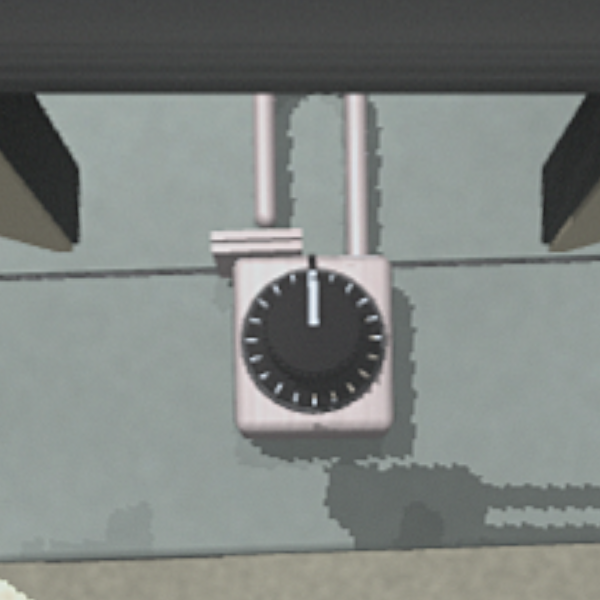

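The toe at (265,222) has cleared the lugs (top edge at row 228), and the dial is still on the mark. I'll grip the body and lift.

servo_tool(
  moves="0 0 20 0; 0 0 45 0; 0 0 70 0; 0 0 92 0; 0 0 108 0; 0 0 120 0; 0 0 128 0; 0 0 131 0",
)

```text
t: 18.55
ee_pos: [0.5379, 0.0659, 0.1255]
ee_rot: [-0.087, 0.996, 0.0, -0.0]
force: [-0.2, -0.6, -0.6]
finger_gap: 0.999
```

servo_tool(
  moves="0 0 1 0; 0 0 1 0; 0 0 1 0; 0 0 1 0; 0 0 1 0; 0 0 1 0; 0 0 1 0; 0 0 1 0",
  fingers=1,
)

```text
t: 19.55
ee_pos: [0.5379, 0.0657, 0.1249]
ee_rot: [-0.087, 0.996, -0.0, 0.0]
force: [-1.0, -1.5, 3.3]
finger_gap: 0.575
```

Body gripped at about 53.5 mm. Lifting.

servo_tool(
  moves="1 0 -1 0; 1.5 0 -3 0; 1.5 0 -7 0; 1.5 0 -12 0; 1.5 0 -18 0; 1.5 0 -24 0; 1.5 0 -30 0; 1.5 0 -36 0",
)

```text
t: 20.55
ee_pos: [0.5364, 0.0656, 0.1612]
ee_rot: [-0.087, 0.996, -0.0, 0.0]
force: [0.2, -0.0, -4.0]
finger_gap: 0.58
```

servo_tool(
  moves="0 0 -10 0; 0 0 -22 0; 0 0 -36 0; 0 0 -50 0; 0 0 -62 0; 0 0 -72 0; 0 0 -79 0; 0 0 -84 0",
)

```text
t: 21.55
ee_pos: [0.5363, 0.0656, 0.2449]
ee_rot: [-0.087, 0.996, -0.0, -0.0]
force: [0.1, -1.3, -5.2]
finger_gap: 0.58
```

servo_tool(
  moves="0 0 0 0; 0 0 0 0; 0 0 0 0; 0 0 0 0; 0 0 0 0; 0 0 0 0; 0 0 0 0; 0 0 0 0",
)

```text
t: 22.55
ee_pos: [0.5364, 0.0656, 0.2447]
ee_rot: [-0.087, 0.996, -0.0, 0.0]
force: [-0.4, 0.7, -4.2]
finger_gap: 0.577
```

```bash
python3 - <<'E'
from h import *
im,P,K,k=shot("scene","s6");b=shot("wrist","w6")[0]
s=arm.sense();print(s["ee_pos"],s["force"],s["finger_gap"],s["qd"])
u=w2p(s["ee_pos"],P,K,k)[0].astype(int);print(u)
c=im[max(0,u[1]-130):u[1]+130,max(0,u[0]-160):u[0]+160]
cv2.imwrite("pics/s6c.png",np.hstack([cv2.resize(c,(400,325)),cv2.resize(b,(400,325))]))
E
```

```text
[0.5363514  0.06562915 0.24467239] [ 0.24835623  0.2651528  -4.44691527] 0.5780110674351815 [ 0.00126553  0.00038187 -0.00150823 -0.00055668 -0.00071057  0.00022076]
[259 161]
```

View pics/s6c.png

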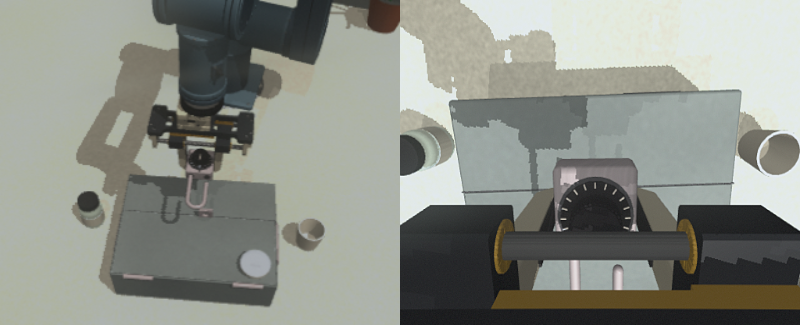

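The padlock hangs level in the jaws, about 120 mm above the rail. Its shackle is out with the toe free at (618,270), and the dish, jar and cup are undisturbed. Handing in.

```bash
python3 -c "
from cell import arm
print(arm.close_job());s=arm.sense();print(s['t'],s['ee_pos'],s['force'],s['finger_gap'])"
```

```text
the job is handed in; nothing more can be done
None
the job is handed in; nothing more can be done
```

The padlock is open, off the lugs and held in the gripper about 120 mm above the front rail. I handed the job in at about 22.7 s; no verdict is reported.

- **Dial:** I gripped the knob and turned it 54° clockwise, three clicks. The wrist picture after letting go showed the long line on the index mark with the shackle still closed.
- **Shackle:** I pulled it by its legs for about 21 mm, until the pull rose to about 7 N. The next picture showed the toe clear of the lugs and the dial still on the mark.
- **Lift:** I gripped the body across its sides and lifted it straight up. The force reading (about 4.4 N) fits its weight, and the jaws held steady at about 54 mm.
- **Last look:** The final picture showed the padlock level with the shackle out. The dish, jar and cup looked undisturbed, though I judged that by eye and did not measure it.

**Disagreements:** the wrist camera placed the lock about 2 mm off in y from where the jaws centred on it, which is within calibration, so I trusted the jaws. My state read after hand-in returned nothing, so there is no reading from the final second.

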